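# Bring the sumac box to the serving corner

## Robot

A 6-joint arm with a two-finger parallel gripper is mounted at the origin on the work surface. World frame = base frame: x ahead of the robot, y to its left, z up, the work surface at z = 0. Lengths are in m, angles in rad, forces in N, time in s.
With the tool pointing down it reaches from about 0.325 to 0.775 m from the base axis. Payload 9.3 kg.
Tool frame: the origin (TCP) lies at the very end of the fingers, on their centre line; the grasp point (between the pads) lies 19 mm behind it; z points along the fingers, y is the direction in which the jaws open and shut (so a half turn about z gives the same grasp; the last joint's range is limited). The gripper opens to 85 mm and grips with 20 to 120 N. Pads are 22 mm wide; open, the fingers measure 114 mm over their backs; the gripper's body (76 mm by 85 mm) begins 54 mm behind the grasp point. The pads swing forward as they close: fully open they stand 13 mm farther back than shut.
Start: joints at [1.064, 0.259, 0.021, 1.334, 0, 1.418], TCP at [0.191, 0.516, 0.231] pointing down, gripper open.
Joint ranges: [-3.04, 3.04], [-0.91, 1.82], [-1.04, 1.36], [-1.92, 1.95], [-1.52, 1.45], [-3.14, 3.14]. Speed limits (rad/s): [2.22, 2.22, 2.79, 3.14, 3.14, 3.14].

## Interface

Orientations are given as a 3x3 rotation matrix whose columns are the frame's x, y, z axes.
In Python, from rig import robot, viewer, hand_in gives the robot as it stands. The module is installed in compiled form; this text tells all that it offers.
- The arm moves only by the tool drive_tool, never from a script. Its argument "commands" is a list of rows, each a list of 2 entries, a list of its own where there are three numbers: the shift along the tool's x, y, z in m, then the turn, a rotation vector about the tool's x, y, z in degrees. In form: [[[x, y, z], [ax, ay, az]], ...]. A call has 1 to 8 rows; each row shifts and turns the pose as measured when the row begins, along the tool's axes as they then stand; what a row does not reach is not made up. A row lasts 1/8 s, in which the tool goes at most 62.5 mm and 10.7 degrees, less where a joint would pass 70% of its speed; a pose out of reach is approached as far as the arm can. A call is refused whole if a number of a shift passes 0.0625 or a number of a turn 10.7, either way. A call with a gripper value outside its range is refused whole. "grip" is the opening, from 0 (shut) to 1 (fully open), set as the call begins (left out, the last holds). The fingers move at their own pace and stop on an object; "force" is the grip in N (left out, the last holds). Time passes only in rows, so rows that do not move let the fingers close. It gives the time, the measured TCP pose, the force and the opening at its end, in the units of the state.
- robot.state(): the state, without advancing time (a new reading comes with each control period).
- viewer.grab_frame(name): name is "side" or "top" or "wrist"; returns the picture (400x640x3 uint8, red, green, blue); there is no depth.
- viewer.get_calibration(name): a dict with "fx", "fy", "cx", "cy" (pixels), "dist_coeffs" ([k1, k2, p1, p2, k3] as OpenCV has them; the pictures are not rectified), "rvec" (rotation vector, rad) and "tvec" (3), from world to camera coordinates, as OpenCV has them; the wrist camera has in their place "T_tool_cam" (4x4, takes a point from camera to tool coordinates, whose origin is the TCP and whose axes are the flange's). Camera axes: x right, y down, z forward; pixel columns grow to the right and rows downward; lengths in m; the calibration is good to about 2 mm. A picture is of the moment at which its call begins: read the wrist's pose just before it. get_calibration takes no time and is no camera call.
- hand_in(): hands the job in, once; it reports no verdict.
The state is a dict: "time_s": time; "qpos": joint angles; "qd": joint speeds; "joint_torque": joint torques, N m; "tcp_pos": TCP position; "tcp_rot": TCP orientation; "force": force on the tool from outside, world axes, zero at the start; "moment": the same for the moment, N m; "opening": opening from 0.0 (shut) to 1.0 (fully open).
Only numpy, scipy, OpenCV 4.12 (cv2) and the standard library are available. Lean on these libraries where they do the work, as an engineer would, in place of code of your own. Each camera call takes 0.05 s, during which the arm holds its last target.

## Task

I need the red spice box in the brass-clad corner of the wooden tray. Work it like a sliding puzzle: first slide the box that stands in that corner straight along into the empty place, then slide the red box into the brass corner, so that both end up fully in their places, flat on the tray's floor and let go. Slide the boxes, don't lift them, and leave the remaining box and the dish, jar and pan lid nearby where they are.

Things in the scene. Friction and masses are not known exactly. Their poses are not given: they have to be found in the camera images.
- tray: the square dark wooden spice tray, fixed to the counter: 172 x 172 mm outside, walls 10 mm thick, rim 34 mm above the counter, inner floor 12 mm above the counter, 152 x 152 mm inside without dividers, so four places of 76 mm, their centres 38 mm either way along x and y from the middle. Origin at the centre of its underside; x and y along its sides, z up. Bright yellow brass cladding on the rim, 70 mm along each side, marks the corner at -x, +y
- serving_corner (a point): centre, on the tray's floor, of the place in the brass-clad corner; axes as the tray's
- free_corner (a point): centre, on the tray's floor, of the place that is empty at the start (always next to the brass-clad place, along a side); stays there. The red box starts in the other place next to the brass-clad one; a green or a blue box stands in the brass-clad place, the remaining one diagonally across from it
- red_box_mid (a point): the red spice box: a square tin 70 x 70 mm and 36 mm high, white below with a red lid, and on the middle of the lid an upright square red knob 22 x 22 mm and 34 mm tall with its sides parallel to the box's (whole height 70 mm, about 0.15 to 0.31 kg, loose). This point is at its centre, 35 mm above its underside, so just below the top of the lid; the knob's middle is 18 mm above this point. z up, x and y along the box's sides
- green_box_mid (a point): the green spice box: a square tin 70 x 70 mm and 36 mm high, white below with a green lid, and on the middle of the lid an upright square green knob 22 x 22 mm and 34 mm tall with its sides parallel to the box's (whole height 70 mm, about 0.15 to 0.31 kg, loose). This point is at its centre, 35 mm above its underside, so just below the top of the lid; the knob's middle is 18 mm above this point. z up, x and y along the box's sides
- blue_box_mid (a point): the blue spice box: a square tin 70 x 70 mm and 36 mm high, white below with a blue lid, and on the middle of the lid an upright square blue knob 22 x 22 mm and 34 mm tall with its sides parallel to the box's (whole height 70 mm, about 0.15 to 0.31 kg, loose). This point is at its centre, 35 mm above its underside, so just below the top of the lid; the knob's middle is 18 mm above this point. z up, x and y along the box's sides
- red_box: the same red box; origin at the centre of its underside
- green_box: the same green box; origin at the centre of its underside
- blue_box: the same blue box; origin at the centre of its underside
- dish: a terracotta bowl, 110 mm across and 40 mm high, bystander; origin at the centre of its underside
- jar: a clear plastic spice jar with a red screw top, 56 mm across and 90 mm high, bystander; origin at the centre of its underside
- pan_lid: a grey enamelled saucepan lid, 180 mm across, lying flat with its black knob up, 46 mm high in all, bystander; origin at the centre of its underside
Mind the look-alikes: they are no part of the job. What is shaped like the blue_box but pink is not meant.

How it is judged:
By the outcome, as a careful person would: the job done as asked, in the order asked, and still so for the second after the job is handed in, with the robot touching nothing.
It also fails if it takes over 43 s, if anything falls off the work surface, if the arm or the gripper's body presses on something with over 40 N, if the wrist force passes 120 N, or if a joint passes its speed limit or range.

## Working session

There is one attempt and no reset: what is moved stays moved. The work goes in short steps, Python scripts to look and compute and a tool call to move; the robot and the scene stay as the last step left them, time stands still between calls to the robot, and variables do not carry over. Pictures are saved under pics/ and viewed, and the job is handed in when it is done.

Besides the shell and the picture viewer there is one more tool, called after ">>>" as name(argument=value, ...) on one line, values as JSON. drive_tool: Moves the arm, as the interface text tells. Its arguments: {"type":"object","properties":{"commands":{"type":"array","items":{"type":"array"}},"grip":{"type":"number"},"force":{"type":"number"}},"required":["commands"]}

```bash
mkdir -p pics
cat > h.py <<'E'
import numpy as np, cv2
from rig import robot, viewer, hand_in
def cam(name,st=None):
    c=viewer.get_calibration(name)
    K=np.array([[c['fx'],0,c['cx']],[0,c['fy'],c['cy']],[0,0,1]]);D=np.array(c['dist_coeffs'],float)
    if 'rvec' in c:
        R=cv2.Rodrigues(np.array(c['rvec'],float))[0];t=np.array(c['tvec'],float).ravel()
    else:
        st=st or robot.state();T=np.eye(4);T[:3,:3]=st['tcp_rot'];T[:3,3]=st['tcp_pos']
        T=np.linalg.inv(T@np.array(c['T_tool_cam']));R=T[:3,:3];t=T[:3,3]
    return K,D,R,t
def cast(name,uv,z,C=None):
    K,D,R,t=C or cam(name)
    u=cv2.undistortPoints(np.array(uv,float).reshape(-1,1,2),K,D).reshape(-1,2)
    d=np.c_[u,np.ones(len(u))]@R; o=-R.T@t
    return o+d*((z-o[2])/d[:,2])[:,None]
def proj(name,P,C=None):
    K,D,R,t=C or cam(name)
    return cv2.projectPoints(np.array(P,float).reshape(-1,1,3),cv2.Rodrigues(R)[0],t,K,D)[0].reshape(-1,2)
def save(name,f): cv2.imwrite('pics/'+f,f_ if False else cv2.cvtColor(im,cv2.COLOR_RGB2BGR)) if False else None
def shot(name,f):
    im=viewer.grab_frame(name);cv2.imwrite('pics/'+f,cv2.cvtColor(im,cv2.COLOR_RGB2BGR));return im
E
python3 - <<'E'
from h import *
s=robot.state();print(s)
for n in('top','side','wrist'):
    im=shot(n,n+'0.png');C=cam(n);print(n,(-C[2].T@C[3]).round(3))
E
```

```text
{'time_s': 0.0, 'qpos': array([1.06439285e+00, 2.59181968e-01, 2.07606214e-02, 1.33369324e+00,
       3.27070864e-05, 1.41818384e+00]), 'qd': array([ 2.62100095e-04,  1.09998560e-03,  7.61551287e-05, -2.49337945e-04,
       -5.59146867e-04,  1.81624417e-04]), 'joint_torque': array([ 3.29756207e-03, -5.55638802e+01,  3.44533253e+01,  1.38550188e-02,
       -1.82039303e-04,  2.59960267e-07]), 'tcp_pos': array([0.19041643, 0.5156899 , 0.23067127]), 'tcp_rot': array([[-9.38065957e-01,  3.46456078e-01, -6.68004798e-04],
       [ 3.46456643e-01,  9.38065297e-01, -1.13694726e-03],
       [ 2.32729833e-04, -1.29796622e-03, -9.99999131e-01]]), 'force': array([0.07698556, 0.25344919, 0.89704772]), 'moment': array([-0.00593672,  0.001253  , -0.00626001]), 'opening': 1.0019713860139623}
top [0.509 0.045 0.723]
side [ 0.522 -0.762  0.643]
wrist [0.127 0.538 0.374]
```

View pics/top0.png

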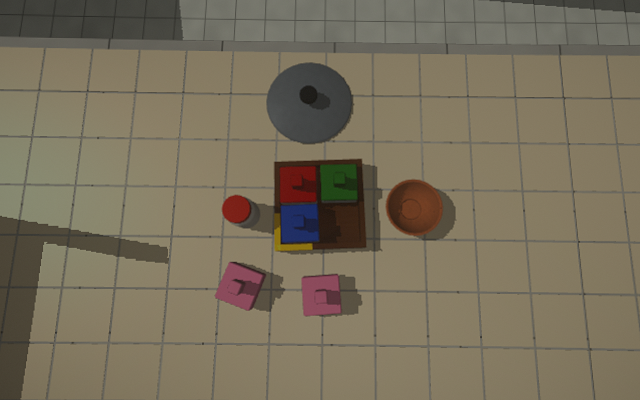

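View pics/side0.png

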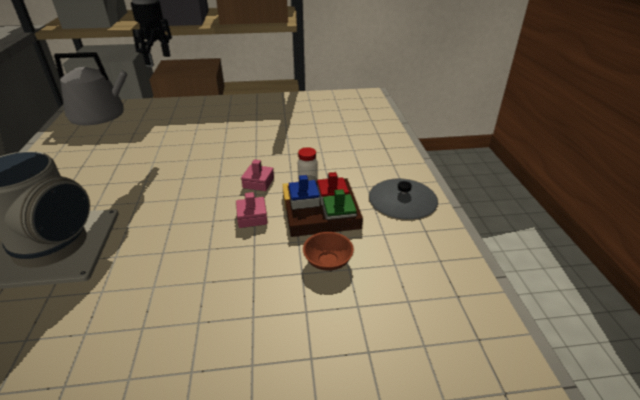

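View pics/wrist0.png

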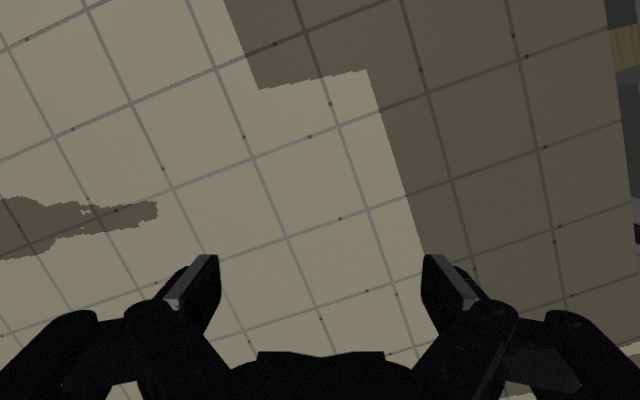

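The top view shows blue at (299,223) in the brass corner, the free place at (342,230), red at (298,184) and green at (340,182). The jar is at (237,209), the dish at (414,208) and the pan lid at (310,102). So blue slides toward -y, then red toward -x. Next I'll measure.

```bash
cat > m.py <<'E'
from h import *
def masks(im):
    h=cv2.cvtColor(im,cv2.COLOR_RGB2HSV);H,S,V=[h[...,i].astype(int) for i in range(3)]
    return dict(red=((H<6)|(H>174))&(S>180)&(V>60),green=(H>45)&(H<75)&(S>120)&(V>30),blue=(H>105)&(H<130)&(S>120)&(V>40),brass=(H>20)&(H<32)&(S>200)&(V>90)), h
E
python3 - <<'E'
from m import *
im=cv2.cvtColor(cv2.imread('pics/top0.png'),cv2.COLOR_BGR2RGB)
M,h=masks(im)
for k,m in M.items():
    cs,_=cv2.findContours(m.astype(np.uint8),cv2.RETR_EXTERNAL,cv2.CHAIN_APPROX_NONE)
    for c in cs:
        if cv2.contourArea(c)>150:
            r=cv2.minAreaRect(c);b=cv2.boxPoints(r)
            z=.034 if k=='brass' else .048
            P=cast('top',b,z);print(k,cv2.contourArea(c),b.round(1).tolist(),'c',P.mean(0).round(4),P[:,:2].round(4).tolist())
cv2.imwrite('pics/topc.png',cv2.resize(cv2.imread('pics/top0.png')[145:265,255:395],None,fx=5,fy=5,interpolation=cv2.INTER_CUBIC)+20)
E
```

```text
red 542.0 [[223.0, 222.0], [223.0, 195.0], [249.0, 195.0], [249.0, 222.0]] c [0.5997 0.2135 0.048 ] [[0.5739, 0.2363], [0.6248, 0.2393], [0.6255, 0.1905], [0.5745, 0.1881]]
red 1216.0 [[280.0, 166.0], [316.0, 166.0], [316.0, 201.0], [280.0, 201.0]] c [0.649  0.0988 0.048 ] [[0.6824, 0.134], [0.6833, 0.0653], [0.6156, 0.0641], [0.6148, 0.1318]]
green 1209.5 [[319.70001220703125, 165.0], [356.0, 163.60000610351562], [357.29998779296875, 199.0], [321.0, 200.3000030517578]] c [0.653 0.022 0.048] [[0.6855, 0.0582], [0.689, -0.0112], [0.6205, -0.0136], [0.6171, 0.0546]]
blue 1296.5 [[279.6000061035156, 205.1999969482422], [316.8999938964844, 203.6999969482422], [318.3999938964844, 240.60000610351562], [281.1000061035156, 242.10000610351562]] c [0.5743 0.0951 0.048 ] [[0.6068, 0.1322], [0.6106, 0.0623], [0.5416, 0.0584], [0.5381, 0.1272]]
brass 273.5 [[275.0, 250.0], [275.0, 225.0], [312.0, 225.0], [312.0, 250.0]] c [0.5477 0.1058 0.034 ] [[0.5238, 0.1398], [0.5708, 0.1415], [0.5716, 0.0713], [0.5247, 0.0704]]
```

View pics/topc.png

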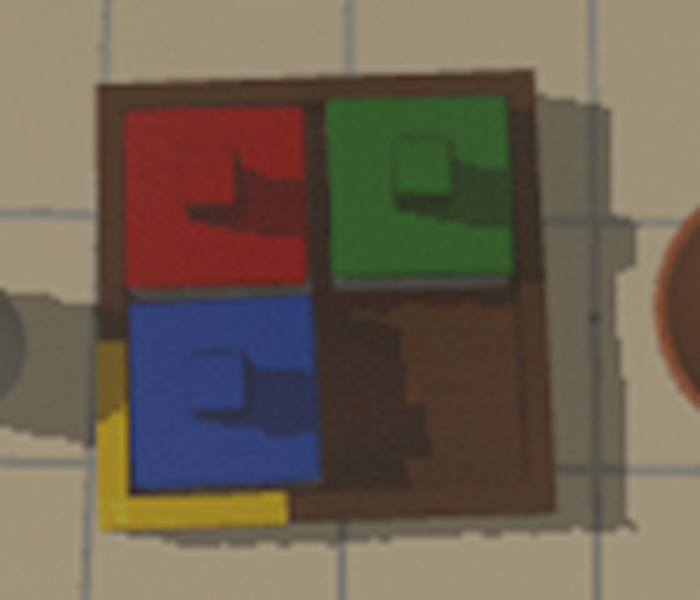

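Run:
```python
from m import *
c=np.array([[97,86],[534,70],[555,514],[98,530]])
px=(c+.5)/5-.5+[255,145]
P=cast('top',px,.034)[:,:2];print(P.round(4),P.mean(0).round(4))
e=[P[i]-P[(i+1)%4] for i in range(4)];print([np.linalg.norm(x).round(4) for x in e])
y=e[0]; y2=e[2]*-1; x=P[0]-P[3]; x2=P[1]-P[2]
for v in (y,y2): print('yaw y',np.degrees(np.arctan2(-v[0],v[1])))
for v in (x,x2): print('yaw x',np.degrees(np.arctan2(v[1],v[0])))
# side knobs
im=cv2.cvtColor(cv2.imread('pics/side0.png'),cv2.COLOR_BGR2RGB)
cv2.imwrite('pics/sidec.png',cv2.resize(cv2.imread('pics/side0.png')[135:255,265:385],None,fx=5,fy=5,interpolation=cv2.INTER_CUBIC))
# top-knob top centers crop px
k=np.array([[207,165],[422,150],[219,365]])
print(cast('top',(k+.5)/5-.5+[255,145],.081).round(4))
```

```text
[[ 0.6943  0.1478]
 [ 0.703  -0.0229]
 [ 0.5307 -0.0302]
 [ 0.5227  0.1413]] [0.6127 0.059 ]
[np.float64(0.171), np.float64(0.1724), np.float64(0.1717), np.float64(0.1717)]
yaw y 2.9223385771514168
yaw y 2.6839476149978907
yaw x 2.192010062472124
yaw x 2.4282201356692497
[[0.6528 0.1001 0.081 ]
 [0.6594 0.0224 0.081 ]
 [0.5802 0.0939 0.081 ]]
```

View pics/sidec.png

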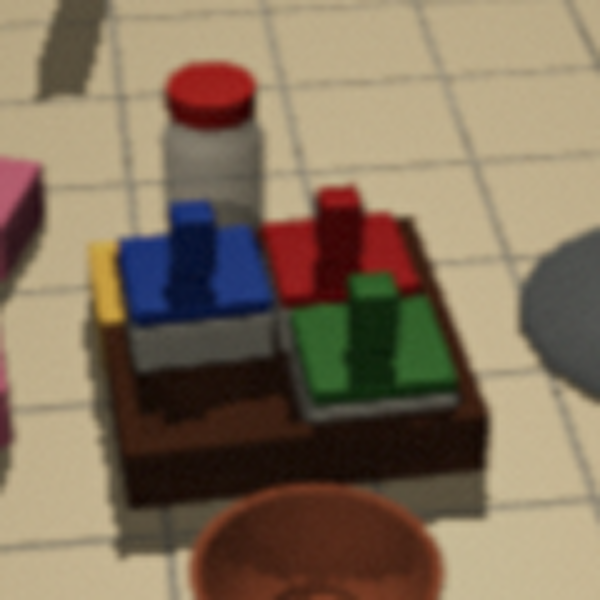

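```bash
cat >> h.py <<'E'
YAW=np.radians(2.55);TC=np.array([0.6127,0.059])
Rt=np.array([[np.cos(YAW),-np.sin(YAW)],[np.sin(YAW),np.cos(YAW)]])
def place(a,b): return TC+Rt@np.array([a,b])
def need(goal):
    s=robot.state();R=np.array(s['tcp_rot']);
    print('t',round(s['time_s'],2),'tcp',s['tcp_pos'].round(4),'F',s['force'].round(1),'op',round(s['opening'],3))
    print('tool shift mm',(R.T@(np.array(goal)-s['tcp_pos'])*1000).round(1))
    yd=np.array([-np.sin(YAW),np.cos(YAW),0]);zd=np.array([0,0,-1.]);Rd=np.c_[np.cross(yd,zd),yd,zd]
    print('turn deg',np.degrees(cv2.Rodrigues(R.T@Rd)[0].ravel()).round(2), 'tray frame', (Rt.T@(s['tcp_pos'][:2]-TC)*1000).round(1))
E
echo ok
```

```text
ok
```

>>> drive_tool(commands=[[[0, 0, 0], [0, 0, -7.6]], [[0, 0, 0], [0, 0, -7.6]], [[0, 0, 0], [0, 0, -7.6]]], grip=0.6, force=30)

```text
time_s: 0.52
tcp_pos: [0.1903, 0.5154, 0.2299]
tcp_rot: [[-0.998, -0.055, -0.001], [-0.055, 0.998, -0.003], [0.002, -0.002, -1.0]]
force: [0.2, -0.6, 1.0]
opening: 0.599
```

```bash
python3 -c "
from h import *
need([.5745,.0945,.15])"
```

```text
t 0.53 tcp [0.1903 0.5154 0.2299] F [ 0.2 -0.6  1. ] op 0.599
tool shift mm [-360.4 -441.4   80.5]
turn deg [-0.14 -0.09  0.63] tray frame [-401.7  474.8]
```

>>> drive_tool(commands=[[[-0.036, -0.044, 0], [0, 0, 0.6]], [[-0.036, -0.044, 0], [0, 0, 0]], [[-0.036, -0.044, 0], [0, 0, 0]], [[-0.036, -0.044, 0], [0, 0, 0]], [[-0.036, -0.044, 0.01], [0, 0, 0]], [[-0.036, -0.044, 0.01], [0, 0, 0]], [[-0.036, -0.044, 0.01], [0, 0, 0]], [[-0.036, -0.044, 0.01], [0, 0, 0]]])

```text
time_s: 1.52
tcp_pos: [0.502, 0.1708, 0.1884]
tcp_rot: [[-0.998, -0.055, -0.001], [-0.055, 0.998, -0.002], [0.001, -0.002, -1.0]]
force: [-0.2, 0.2, 1.0]
opening: 0.598
```

```bash
python3 -c "
from h import *
need([.5745,.0945,.15])"
```

```text
t 1.52 tcp [0.502  0.1708 0.1884] F [-0.2  0.2  1. ] op 0.598
tool shift mm [-68.3 -80.1  38.5]
turn deg [-0.13 -0.06  0.61] tray frame [-105.7  116.6]
```

>>> drive_tool(commands=[[[-0.034, -0.04, 0.019], [0, 0, 0.6]], [[-0.034, -0.04, 0.019], [0, 0, 0.3]], [[0, 0, 0], [0, 0, 0.2]]])

```text
time_s: 1.9
tcp_pos: [0.5775, 0.0879, 0.1473]
tcp_rot: [[-1.0, -0.031, -0.003], [-0.031, 1.0, -0.003], [0.003, -0.002, -1.0]]
force: [-0.9, 0.4, 1.0]
opening: 0.6
```

```bash
python3 -c "
from h import *
need([.5745,.0945,.15])
s=robot.state();im=shot('wrist','w1.png');C=cam('wrist',s)
print(proj('wrist',[[*place(-.038+a,.038+b),.082] for a,b in((-.011,-.011),(-.011,.011),(.011,.011),(.011,-.011))],C).round(0).tolist())
"
```

```text
t 1.9 tcp [0.5775 0.0879 0.1473] F [-0.9  0.4  1. ] op 0.6
tool shift mm [ 2.8  6.7 -2.7]
turn deg [-0.14 -0.17 -0.8 ] tray frame [-33.9  30.5]
[[317.0, 194.0], [351.0, 193.0], [351.0, 226.0], [317.0, 227.0]]
```

View pics/w1.png

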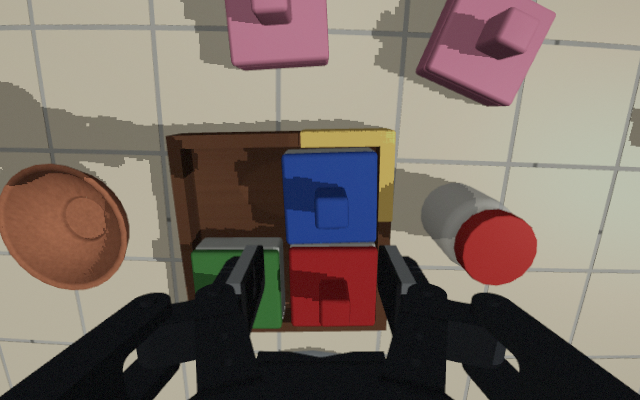

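The wrist view shows the blue knob top at about (333,208), against a predicted (334,210), so the two agree. I'll move over it and then descend.

>>> drive_tool(commands=[[[0.003, 0.0067, 0.02], [0, 0, -0.8]], [[0, 0, 0.02], [0, 0, 0]], [[0, 0, 0], [0, 0, 0]]])

```text
time_s: 2.33
tcp_pos: [0.5718, 0.0982, 0.1089]
tcp_rot: [[-0.999, -0.048, -0.002], [-0.048, 0.999, -0.001], [0.002, -0.001, -1.0]]
force: [0.4, 0.4, 1.3]
opening: 0.601
```

```bash
python3 -c "
from h import *
need([*place(-.038,.038),.055])
P=cast('wrist',[[167,136],[395,130]],.034,None);print(P)
s=robot.state();im=shot('wrist','w2.png');C=cam('wrist',s)
print(proj('wrist',[[*place(-.038+a,.038+b),.082] for a,b in((-.011,-.011),(-.011,.011),(.011,.011),(.011,-.011))],C).round(0).tolist())
print(proj('wrist',[[*place(-.086,.086),.034],[*place(-.086,-.086),.034]],C))
"
```

```text
t 2.33 tcp [0.5718 0.0982 0.1089] F [0.4 0.4 1.3] op 0.601
tool shift mm [-1.2 -2.9 53.9]
turn deg [-0.07 -0.09  0.2 ] tray frame [-39.2  41. ]
[[ 0.52569387 -0.00373948  0.034     ]
 [ 0.51517314  0.14172966  0.034     ]]
[[296.0, 221.0], [338.0, 221.0], [337.0, 259.0], [297.0, 259.0]]
[[392.75726338 142.29258878]
 [126.43104505 141.98737659]]
```

View pics/w2.png

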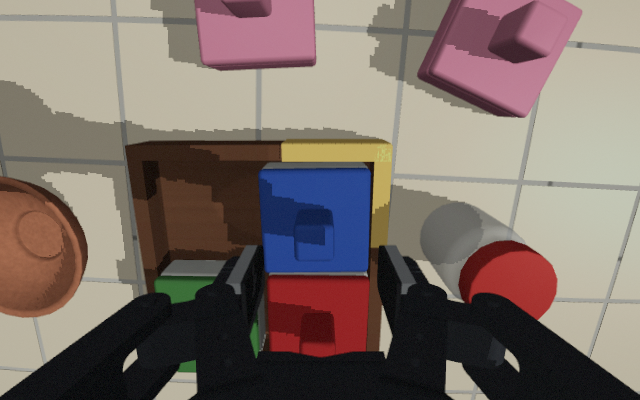

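>>> drive_tool(commands=[[[-0.0012, -0.003, 0.018], [0, 0, 0.2]], [[0, 0, 0.018], [0, 0, 0]], [[0, 0, 0.015], [0, 0, 0]], [[0, 0, 0], [0, 0, 0]]])

```text
time_s: 2.88
tcp_pos: [0.5751, 0.0974, 0.0628]
tcp_rot: [[-0.999, -0.047, 0.007], [-0.047, 0.999, -0.001], [-0.007, -0.001, -1.0]]
force: [-0.0, -0.3, -0.5]
opening: 0.596
```

```bash
python3 -c "
from h import *
need([*place(-.038,.038),.055])
shot('side','s2.png')
cv2.imwrite('pics/s2c.png',cv2.resize(cv2.imread('pics/s2.png')[105:255,235:385],None,fx=4,fy=4,interpolation=cv2.INTER_CUBIC))
"
```

```text
t 2.88 tcp [0.5751 0.0974 0.0628] F [-0.  -0.3 -0.5] op 0.596
tool shift mm [ 2.2 -2.   7.8]
turn deg [-0.06  0.4   0.17] tray frame [-35.9  40. ]
```

View pics/s2c.png

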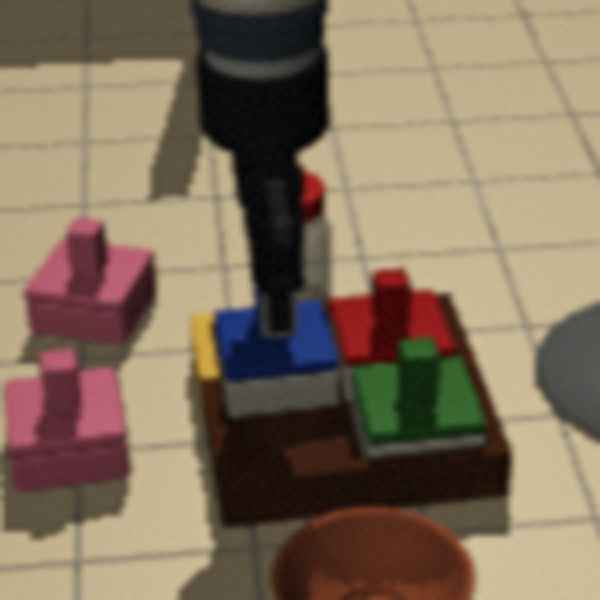

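The fingers straddle the blue knob. I'll finish the descent and then close.

>>> drive_tool(commands=[[[0.002, -0.002, 0.008], [0, 0.4, 0.2]], [[0, 0, 0], [0, 0, 0]]])

```text
time_s: 3.18
tcp_pos: [0.5742, 0.0953, 0.0562]
tcp_rot: [[-0.999, -0.044, 0.002], [-0.044, 0.999, -0.001], [-0.002, -0.001, -1.0]]
force: [0.7, 0.5, -0.1]
opening: 0.601
```

```bash
python3 -c "
from h import *
need([*place(-.038,.038),.055])"
```

```text
t 3.17 tcp [0.5742 0.0953 0.0562] F [ 0.7  0.5 -0.1] op 0.601
tool shift mm [1.1 0.1 1.2]
turn deg [-0.07  0.14 -0.04] tray frame [-36.9  37.9]
```

>>> drive_tool(commands=[[[0, 0, 0], [0, 0, 0]], [[0, 0, 0], [0, 0, 0]], [[0, 0, 0], [0, 0, 0]], [[0, 0, 0], [0, 0, 0]]], grip=0.0, force=25)

```text
time_s: 3.68
tcp_pos: [0.5744, 0.0951, 0.0566]
tcp_rot: [[-0.999, -0.044, 0.003], [-0.044, 0.999, -0.001], [-0.003, -0.001, -1.0]]
force: [-0.1, 0.0, -0.9]
opening: 0.25
```

```bash
python3 -c "
from h import *
need([*place(-.038,-.038),.056])"
```

```text
t 3.67 tcp [0.5744 0.0951 0.0566] F [-0.1  0.  -0.9] op 0.25
tool shift mm [  1.3 -75.8   0.7]
turn deg [-0.07  0.17 -0.05] tray frame [-36.6  37.8]
```

>>> drive_tool(commands=[[[0, -0.01, 0.0003], [0, 0, 0]], [[0, -0.01, 0.0003], [0, 0, 0]], [[0, -0.01, 0.0003], [0, 0, 0]], [[0, -0.01, 0.0003], [0, 0, 0]]])

```text
time_s: 4.18
tcp_pos: [0.577, 0.0538, 0.0565]
tcp_rot: [[-0.999, -0.045, 0.005], [-0.045, 0.999, 0.001], [-0.005, 0.001, -1.0]]
force: [-0.9, 4.1, 5.0]
opening: 0.249
```

```bash
python3 -c "
from h import *
need([*place(-.038,-.038),.056])"
```

```text
t 4.17 tcp [0.577  0.0538 0.0565] F [-0.9  4.1  5. ] op 0.249
tool shift mm [  2.1 -34.4   0.5]
turn deg [0.06 0.31 0.03] tray frame [-35.9  -3.6]
```

>>> drive_tool(commands=[[[0.0006, -0.01, 0], [0, 0.1, 0]], [[0.0006, -0.01, 0], [0, 0.1, 0]], [[0.0006, -0.01, 0], [0, 0, 0]], [[0, -0.003, 0], [0, 0, 0]], [[0, 0, 0], [0, 0, 0]]])

```text
time_s: 4.8
tcp_pos: [0.5768, 0.017, 0.0565]
tcp_rot: [[-0.999, -0.043, 0.002], [-0.043, 0.999, 0.001], [-0.002, 0.001, -1.0]]
force: [0.6, 3.0, 2.5]
opening: 0.253
```

```bash
python3 -c "
from h import *
need([*place(-.038,-.038),.056])
shot('top','t3.png');shot('side','s3.png')
a=cv2.imread('pics/s3.png')[135:255,265:385];b=cv2.imread('pics/t3.png')[145:265,255:375]
cv2.imwrite('pics/c3.png',cv2.resize(np.hstack([a,b]),(800,400),interpolation=cv2.INTER_CUBIC)+10)"
```

```text
t 4.8 tcp [0.5768 0.017  0.0565] F [0.6 3.  2.5] op 0.253
tool shift mm [0.2 2.3 0.5]
turn deg [ 0.04  0.11 -0.08] tray frame [-37.8 -40.3]
```

View pics/c3.png

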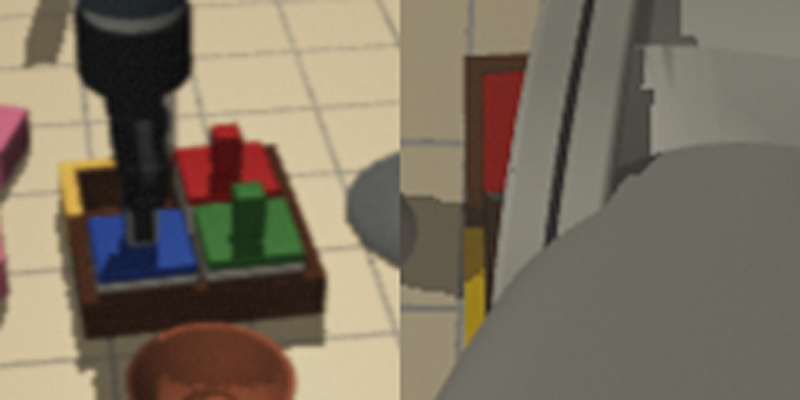

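The side view shows blue flat in the free place, near the wall. I'll nudge it 1.5 mm back toward the centre and release.

>>> drive_tool(commands=[[[0, 0.0015, 0], [0, 0, 0]], [[0, 0, 0], [0, 0, 0]]])

```text
time_s: 5.15
tcp_pos: [0.5768, 0.0183, 0.0566]
tcp_rot: [[-0.999, -0.043, 0.002], [-0.043, 0.999, -0.002], [-0.002, -0.002, -1.0]]
force: [0.5, 0.4, 2.2]
opening: 0.248
```

>>> drive_tool(commands=[[[0, 0, 0], [0, 0, 0]], [[0, 0, 0], [0, 0, 0]], [[0, 0, 0], [0, 0, 0]], [[0, 0, -0.02], [0, 0, 0]], [[0, 0, -0.025], [0, 0, 0]], [[0, 0, -0.025], [0, 0, 0]]], grip=0.6)

```text
time_s: 5.9
tcp_pos: [0.5745, 0.0193, 0.125]
tcp_rot: [[-0.999, -0.044, -0.006], [-0.044, 0.999, -0.0], [0.006, -0.0, -1.0]]
force: [0.8, -0.7, 0.2]
opening: 0.596
```

```bash
python3 -c "
from h import *
need([*place(.038,.038),.125])"
```

```text
t 5.9 tcp [0.5745 0.0193 0.125 ] F [ 0.8 -0.7  0.2] op 0.596
tool shift mm [-77.9  76.   -0.4]
turn deg [-0.   -0.32 -0.02] tray frame [-39.9 -38. ]
```

>>> drive_tool(commands=[[[-0.026, 0.025, 0], [0, 0, 0]], [[-0.026, 0.025, 0], [0, 0, 0]], [[-0.02, 0.02, 0], [0, 0, 0]], [[0, 0, 0], [0, 0, 0]]])

```text
time_s: 6.4
tcp_pos: [0.646, 0.0941, 0.1271]
tcp_rot: [[-0.999, -0.043, -0.002], [-0.043, 0.999, -0.0], [0.002, -0.0, -1.0]]
force: [-0.7, -0.0, 0.3]
opening: 0.602
```

```bash
python3 -c "
from h import *
need([*place(.038,.038),.1])
s=robot.state();im=shot('wrist','w4.png');C=cam('wrist',s)
for q in((.038,.038),(-.038,-.038)):
  print(proj('wrist',[[*place(q[0]+a,q[1]+b),.082] for a,b in((-.011,-.011),(-.011,.011),(.011,.011),(.011,-.011))],C).round(0).tolist())
print(proj('wrist',[[*place(-.076,0),.012],[*place(-.086,.086),.034],[*place(-.073,-.003),.048],[*place(-.073,-.073),.048],[*place(-.003,-.073),.048]],C).round().tolist())
"
```

```text
t 6.4 tcp [0.646  0.0941 0.1271] F [-0.7 -0.   0.3] op 0.602
tool shift mm [-3.2  4.5 27.1]
turn deg [-0.02 -0.11 -0.08] tray frame [34.8 33.5]
[[311.0, 214.0], [349.0, 214.0], [348.0, 249.0], [311.0, 249.0]]
[[167.0, 78.0], [208.0, 77.0], [211.0, 120.0], [171.0, 120.0]]
[[274.0, 46.0], [404.0, 23.0], [262.0, 41.0], [149.0, 42.0], [161.0, 156.0]]
```

View pics/w4.png

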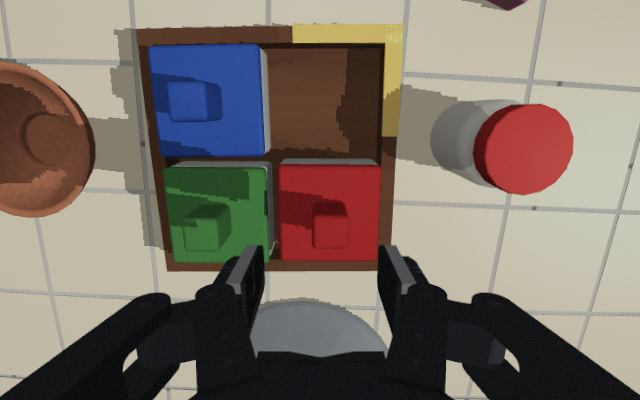

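Blue's lid corners at (150,45), (262,43) and (160,157) match the predicted place to within 1 to 3 px, and the red knob at (330,230) matches (330,231). I'll descend on red.

>>> drive_tool(commands=[[[-0.003, 0.0045, 0.018], [0, 0, 0]], [[0, 0, 0.018], [0, 0, 0]], [[0, 0, 0.018], [0, 0, 0]], [[0, 0, 0.01], [0, 0, 0]], [[0, 0, 0], [0, 0, 0]]])

```text
time_s: 7.08
tcp_pos: [0.645, 0.0959, 0.0575]
tcp_rot: [[-0.999, -0.04, -0.006], [-0.04, 0.999, -0.001], [0.006, -0.001, -1.0]]
force: [-0.8, 0.6, 0.7]
opening: 0.603
```

```bash
python3 -c "
from h import *
need([*place(.038,.038),.056])"
```

```text
t 7.08 tcp [0.645  0.0959 0.0575] F [-0.8  0.6  0.7] op 0.603
tool shift mm [-4.1  2.6  1.5]
turn deg [-0.04 -0.36 -0.28] tray frame [33.9 35.4]
```

>>> drive_tool(commands=[[[-0.004, 0.0026, 0.0015], [0, -0.3, -0.3]], [[0, 0, 0], [0, 0, 0]]])

```text
time_s: 7.32
tcp_pos: [0.6496, 0.0986, 0.0567]
tcp_rot: [[-0.999, -0.045, 0.001], [-0.045, 0.999, -0.001], [-0.001, -0.001, -1.0]]
force: [-0.4, 1.0, -0.2]
opening: 0.6
```

```bash
python3 -c "
from h import *
need([*place(.038,.038),.056])"
```

```text
t 7.33 tcp [0.6496 0.0986 0.0567] F [-0.4  1.  -0.2] op 0.6
tool shift mm [0.6 0.1 0.7]
turn deg [-0.04  0.05  0.02] tray frame [38.6 37.9]
```

>>> drive_tool(commands=[[[0, 0, 0], [0, 0, 0]], [[0, 0, 0], [0, 0, 0]], [[0, 0, 0], [0, 0, 0]], [[0, 0, 0], [0, 0, 0]]], grip=0.0, force=25)

```text
time_s: 7.82
tcp_pos: [0.6499, 0.0988, 0.0575]
tcp_rot: [[-0.999, -0.045, 0.002], [-0.045, 0.999, -0.001], [-0.002, -0.001, -1.0]]
force: [0.1, 1.3, -0.9]
opening: 0.249
```

>>> drive_tool(commands=[[[0.01, 0, 0.0003], [0, 0, 0]], [[0.01, 0, 0.0003], [0, 0, 0]], [[0.01, 0, 0.0003], [0, 0, 0]], [[0.01, 0, 0.0003], [0, 0, 0]]])

```text
time_s: 8.32
tcp_pos: [0.6092, 0.0968, 0.0575]
tcp_rot: [[-0.999, -0.045, 0.007], [-0.045, 0.999, -0.001], [-0.007, -0.001, -1.0]]
force: [2.8, 0.3, 4.0]
opening: 0.249
```

```bash
python3 -c "
from h import *
need([*place(-.038,.038),.056])"
```

```text
t 8.32 tcp [0.6092 0.0968 0.0575] F [2.8 0.3 4. ] op 0.249
tool shift mm [36.2  0.1  1.3]
turn deg [-0.06  0.38  0.04] tray frame [-1.8 37.9]
```

>>> drive_tool(commands=[[[0.01, 0, 0.0002], [0, 0.1, 0]], [[0.01, 0, 0.0002], [0, 0.1, 0]], [[0.01, 0, 0], [0, 0.1, 0]], [[0.003, 0, 0], [0, 0, 0]], [[0, 0, 0], [0, 0, 0]]])

```text
time_s: 8.95
tcp_pos: [0.573, 0.0952, 0.0574]
tcp_rot: [[-0.999, -0.045, 0.001], [-0.045, 0.999, -0.001], [-0.001, -0.001, -1.0]]
force: [1.9, 0.6, 2.6]
opening: 0.252
```

```bash
python3 -c "
from h import *
need([*place(-.038,.038),.056])"
```

```text
t 8.95 tcp [0.573  0.0952 0.0574] F [1.9 0.6 2.6] op 0.252
tool shift mm [-0.   0.1  1.4]
turn deg [-0.06  0.07  0.04] tray frame [-38.   37.9]
```

Red is on target, so I'll release, rise and back off toward the robot to get a clear view.

>>> drive_tool(commands=[[[0, 0, 0], [0, 0, 0]], [[0, 0, 0], [0, 0, 0]], [[0, 0, 0], [0, 0, 0]], [[0, 0, -0.02], [0, 0, 0]], [[0, 0, -0.025], [0, 0, 0]], [[0, 0, -0.03], [0, 0, 0]], [[0, 0, -0.03], [0, 0, 0]]], grip=0.6)

```text
time_s: 9.82
tcp_pos: [0.5707, 0.0952, 0.1607]
tcp_rot: [[-0.999, -0.045, -0.01], [-0.045, 0.999, -0.001], [0.01, -0.001, -1.0]]
force: [1.2, 0.6, 0.3]
opening: 0.597
```

>>> drive_tool(commands=[[[0.02, 0.05, -0.01], [0, 0, 0]], [[0.02, 0.05, -0.01], [0, 0, 0]], [[0.02, 0.05, -0.01], [0, 0, 0]], [[0.02, 0.05, 0], [0, 0, 0]], [[0.02, 0.05, 0], [0, 0, 0]], [[0, 0, 0], [0, 0, 0]]])

```text
time_s: 10.58
tcp_pos: [0.4585, 0.3472, 0.1941]
tcp_rot: [[-0.999, -0.041, -0.006], [-0.041, 0.999, -0.0], [0.006, 0.0, -1.0]]
force: [-0.2, -0.2, 0.6]
opening: 0.598
```

Run:
```python
from m import *
need([.5,.3,.2])
im=shot('top','t5.png');shot('side','s5.png')
a=cv2.imread('pics/s5.png')[135:255,265:385];b=cv2.imread('pics/t5.png')[145:265,255:375]
cv2.imwrite('pics/c5.png',cv2.resize(np.hstack([a,b]),(800,400),interpolation=cv2.INTER_CUBIC)+10)
M,h=masks(im)
for k,m in M.items():
    cs,_=cv2.findContours(m.astype(np.uint8),cv2.RETR_EXTERNAL,cv2.CHAIN_APPROX_NONE)
    for c in cs:
        if cv2.contourArea(c)>500:
            b=cv2.boxPoints(cv2.minAreaRect(c));P=cast('top',b,.048)[:,:2]
            print(k,(Rt.T@(P.mean(0)-TC)*1000).round(1))
old=cv2.imread('pics/top0.png').astype(int);d=np.abs(cv2.cvtColor(im,cv2.COLOR_RGB2BGR).astype(int)-old).max(2)
for n,(x,y) in dict(lid=(310,102),dish=(414,208),jar=(237,209),green=(340,182)).items(): print(n,(d[y-18:y+18,x-18:x+18]>40).sum())
```

```text
t 10.57 tcp [0.4585 0.3472 0.1941] F [-0.2 -0.2  0.6] op 0.598
tool shift mm [-39.4 -48.9  -6.2]
turn deg [ 0.01 -0.36 -0.17] tray frame [-141.2  294.8]
red [-39.   37.8]
red [ -6.5 155.1]
green [ 38.7 -38.8]
blue [-37.7 -38.8]
lid 0
dish 0
jar 0
green 0
```

View pics/c5.png

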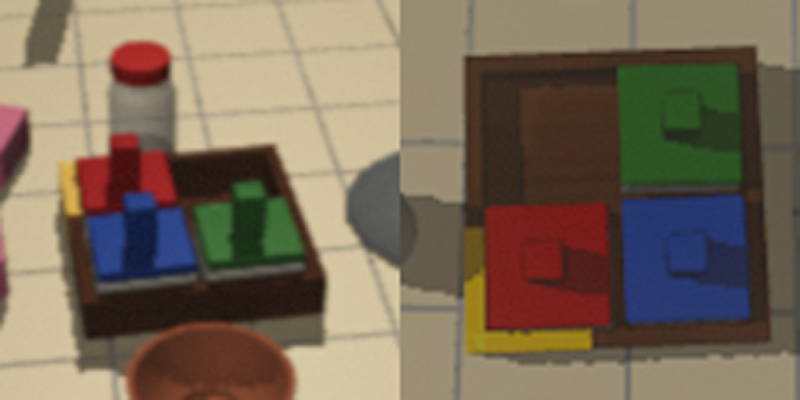

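View pics/t5.png

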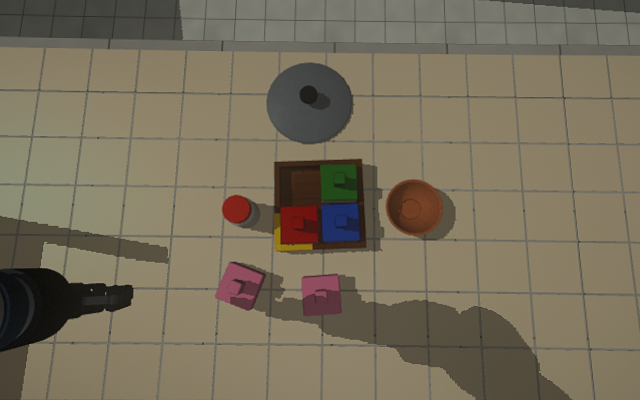

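Red is in the brass corner at (299,224) and blue is in the former free place at (341,223). Both are flat, the bystanders haven't moved and the arm is clear, so I'm handing in.

```bash
python3 -c "
from h import *
print(hand_in())"
```

```text
the job is handed in; nothing more can be done
None
```

The red box is in the brass-clad corner, and the blue box that stood there is now in the place that was empty. I gripped each box lightly by its knob and slid it along the tray floor. Blue went first, 76 mm toward tray -y, then red, 76 mm toward tray -x. Then I let go and moved the arm clear.

I handed the job in at about 10.7 s; the wrist forces I read during the slides were about 5 N per axis.

My last checks, from the top and side pictures, with positions along the tray's x and y from its middle:

| Box | Measured (mm) | Centre of its place (mm) |
|---|---|---|
| red | (-39.0, 37.8) | (-38, 38) |
| blue | (-37.7, -38.8) | (-38, -38) |

- **Fit:** both boxes are within about 1 mm of centre, and both look flat in the pictures.
- **Other things:** the green box, dish, jar and pan lid showed no change between the first and last top pictures.
- **Disagreements:** no check failed. Estimates of the tray's angle from its different edges varied by about 0.7°, which is within the play in each place.

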